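# Sand a glued seam with the hanging sanding float

### The job

Lift the sanding float up and off its two-prong hook and sand the glue seam of the clamped panel: set the float flat on the end of the seam nearest the robot and, pressing lightly and steadily, sweep it along the whole seam to the far end. Leave the float lying flat on the panel at the far end of the seam and let go; leave the mallet hanging on its own hook.

Things in the scene. Friction and masses are not known exactly. Their poses are not given: they have to be found in the camera images.
- float: Sanding float, about 0.35 kg, hanging sole down. Sole 80 (x) x 165 mm (y): foam pad 14 mm thick under a grey plate, together 28 mm. Above it a D-shaped wooden handle whose bar rests across the two prongs. Origin: centre of the sole's underside, foam relaxed; z up. The foam yields about 2 N per mm, at most 6 mm; the float's own weight sinks it about 1.5 mm.
- float_bar (a point): Middle of the float's handle bar, 105 mm above the sole. The bar runs along the float's y, 165 mm long, 26 mm wide (x), 24 mm high; under it 65 mm free height, 137 mm between its end posts. Grip it here, between the prongs, the fingers closing along the float's x.
- stand: Fixed hook stand carrying the float: two upright posts 20 mm square, at y = -40 and +40 mm, top at 172 mm, on a foot board 16 mm high (170 mm wide) reaching 160 mm forward. Origin: on the table, midway under the posts' front faces. A steel prong, 8 mm thick, top at 164 mm, runs level from each post along -x, roughly towards the robot; the bar rests on both, 80 mm before the posts.
- hook_tips (a point): Between the two upturned prong tips, at their top: 180 mm high, 120 mm in front of the stand's posts. To draw the float off over them it must be 18 to 55 mm above where it hangs: lower, the bar catches on the tips; higher, the plate strikes the prongs from below.
- panel: Fixed glued panel: two boards lying in two bar clamps, 280 (x) x 240 mm (y), top 52 mm above the table. The seam is a dark line along the middle of the top (y = 0). Red clamp jaws stand beside the long edges, up to 55 mm high; screws reach to y = -185 mm. Origin: on the table under its centre; +x leads away from the robot.
- seam_near (a point): End of the seam nearest the robot, on the panel's top at its edge (panel x = -140 mm).
- seam_far (a point): Far end of the seam, on the panel's top at its edge (panel x = +140 mm).
- mallet: Wooden mallet hanging on a second, like stand, head resting across the two prongs (head 50 x 125 x 65 mm, handle 26 mm thick hanging down 118 mm). Origin: centre of the head's underside. To be left alone. Which side of the panel it hangs on varies.

How it is judged:
By the outcome, as a careful person would: the job done as asked, in the order asked, and still so for the second after the job is handed in, with the robot touching nothing.
It also fails if it takes over 61 s, if anything falls off the work surface, if the arm or the gripper's body presses on something with over 40 N, if the wrist force passes 120 N, or if a joint passes its speed limit or range.

### The arm

A 6-joint arm with a two-finger parallel gripper is mounted at the origin on the work surface. World frame = base frame: x ahead of the robot, y to its left, z up, the work surface at z = 0. Lengths are in m, angles in rad, forces in N, time in s.
With the tool pointing down it reaches from about 0.325 to 1 m from the base axis. Payload 5.1 kg.
Tool frame: the origin (TCP) lies on the mounting face of the last link; the fingertips stand 173 mm ahead of it and the grasp point (between the pads) lies 155 mm ahead of it; z points along the fingers, y is the line along which they close (so a half turn about z gives the same grasp; the last joint's range is limited). The gripper opens to 85 mm and grips with 20 to 120 N. Pads are 22 mm wide; open, the fingers measure 114 mm over their backs; the gripper's body (76 mm by 85 mm) begins 54 mm behind the grasp point. The pads swing forward as they close: fully open they stand 13 mm farther back than shut.
Start: joints at [-0.083, 0.124, 1.65, -0, 1.367, -0.083], TCP at [0.65, -0, 0.405] pointing down, gripper open.
Joint ranges: [-2.61, 2.61], [-1.02, 2.33], [0.03, 2.71], [-1.35, 4.49], [0.32, 2.68], [-2.91, 2.91]. Speed limits (rad/s): [2.57, 2.57, 3.14, 3.14, 3.14, 3.14].

### API

Orientations are given as [roll, pitch, yaw] about the fixed x, y, z axes, in that order (R = Rz(yaw) Ry(pitch) Rx(roll)).
In Python, from station import manip gives the robot as it stands. The module is installed in compiled form; this text tells all that it offers.
- The arm moves only by the tool apply_moves, never from a script. Its argument "rows" is a list that holds one entry, the list of rows, each a list of 6 numbers: the shift along the world's x, y, z each as a share of 10 cm, from -1 to 1, then the turn, a rotation vector about the world's x, y, z each as a share of 45 degrees, from -1 to 1. In form: [[[tx, ty, tz, ax, ay, az], ...]]. A call has 1 to 12 rows; each row is the pose to reach, as a shift and turn from the pose commanded when the call began; what a row does not reach only later rows make up. A row lasts 1/12 s, in which the tool goes at most 41.7 mm and 7.16 degrees, less where a joint would pass 70% of its speed; a pose out of reach is approached as far as the arm can. A call with a number of a shift or a turn outside -1 to 1 is refused whole. A call with a gripper value outside its range is refused whole. "claw" is the closure, from 0 (fully open) to 1 (shut), set as the call begins (left out, the last holds). The fingers move at their own pace and stop on an object; "force" is the grip in N (left out, the last holds). Time passes only in rows, so rows that repeat a pose let the fingers close. It gives the time, the measured TCP pose, the force, the opening and the grip force at its end, in the units of the state.
- manip.get_obs(): the state, without advancing time (a new reading comes with each control period).
- manip.get_image(name): name is "scene" or "side" or "wrist"; returns a dict with "color" (420x560x3 uint8, blue, green, red), "intrinsics" (3x3 intrinsics, pixels), "T" (4x4, takes a point from camera to world coordinates). Camera axes: x right, y down, z forward; pixel columns grow to the right and rows downward; lengths in m; the calibration is good to about 2 mm. A picture is of the moment at which its call begins. There is no depth.
- manip.close_job(): hands the job in; it is judged then, once.
The state is a dict: "time_s": time; "joints": joint angles; "joint_vel": joint speeds; "tau": joint torques, N m; "position": TCP position; "orientation": TCP orientation; "contact_force": force on the tool from outside, world axes, zero at the start; "torque": the same for the moment, N m; "width": opening from 0.0 (shut) to 1.0 (fully open); "grip_force": force on a finger pad.
Only numpy, scipy, OpenCV 4.12 (cv2) and the standard library are available. Lean on these libraries where they do the work, as an engineer would, in place of code of your own. Each camera call takes 0.05 s, during which the arm holds its last target. There are 200 camera calls.

## Working session

There is one attempt and no reset: what is moved stays moved. The work goes in short steps, Python scripts to look and compute and a tool call to move; the robot and the scene stay as the last step left them, time stands still between calls to the robot, and variables do not carry over. Pictures are saved under pics/ and viewed, at most 10 in all, crops included, and the job is handed in when it is done.

Besides the shell and the picture viewer there is one more tool, called after ">>>" as name(argument=value, ...) on one line, values as JSON. apply_moves: Moves the arm, as the interface text tells. Its arguments: {"type":"object","properties":{"rows":{"type":"array","items":{"type":"array","items":{"type":"array","items":{"type":"number","minimum":-1,"maximum":1}}}},"claw":{"type":"number"},"force":{"type":"number"}},"required":["rows"]}

```bash
mkdir -p pics; cat > h.py <<'E'
import numpy as np,cv2
from station import manip
def grab(n,f):
    d=manip.get_image(n); cv2.imwrite(f'pics/{f}.png',d['color']); np.savez(f'pics/{f}.npz',K=d['intrinsics'],T=d['T']); return d
def load(f):
    d=np.load(f'pics/{f}.npz'); return d['K'],d['T']
def onz(f,u,v,z):
    K,T=load(f); r=T[:3,:3]@np.linalg.solve(K,[u,v,1]); return T[:3,3]+r*(z-T[2,3])/r[2]
def proj(f,p):
    K,T=load(f); q=K@(T[:3,:3].T@(np.array(p)-T[:3,3])); return q[:2]/q[2]
def tri(f1,a,f2,b):
    A=[];c=[]
    M=np.zeros((3,3));y=np.zeros(3)
    for f,(u,v) in((f1,a),(f2,b)):
        K,T=load(f); r=T[:3,:3]@np.linalg.solve(K,[u,v,1]); r/=np.linalg.norm(r); P=np.eye(3)-np.outer(r,r); M+=P;y+=P@T[:3,3]
    return np.linalg.solve(M,y)
E
python3 - <<'E'
from h import *
for n in('scene','side'):
    d=grab(n,n); cv2.imwrite(f'pics/{n}_b.png',cv2.resize(d['color'],(800,600),interpolation=cv2.INTER_CUBIC)); print(n,d['T'].round(3).tolist(),d['intrinsics'][0,0])
E
```

```text
scene [[0.004, 0.812, -0.584, 1.227], [1.0, -0.005, -0.001, 0.008], [-0.004, -0.584, -0.812, 1.049], [0.0, 0.0, 0.0, 1.0]] 472.4668063030565
side [[0.798, -0.375, 0.472, -0.032], [-0.602, -0.522, 0.604, -0.735], [0.02, -0.766, -0.643, 0.907], [0.0, 0.0, 0.0, 1.0]] 519.2545133509666
```

View pics/scene_b.png

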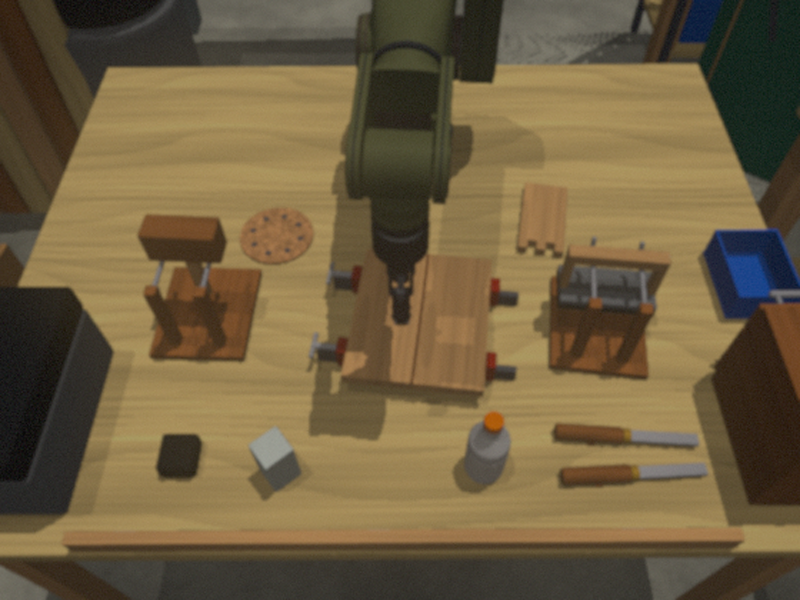

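View pics/side_b.png

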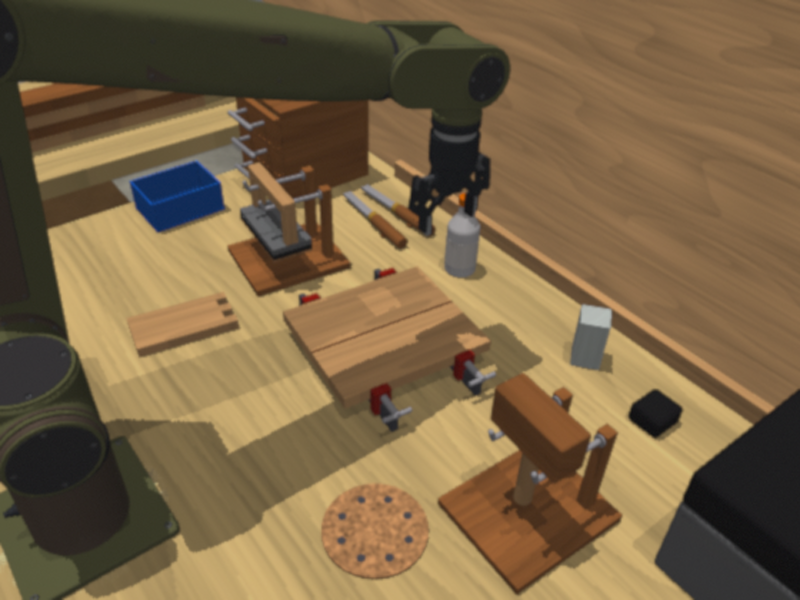

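The float hangs on the robot's left (scene ~(612,265), side ~(272,200)). The panel is in the middle (scene corners ~(365,255), (492,258), (482,393), (343,380)), and the mallet is on the right. I'll enlarge the float and panel to read them more closely.

```bash
python3 - <<'E'
from h import *
a=cv2.imread('pics/scene.png'); b=cv2.imread('pics/side.png')
# scene crop float: x 375-475,y160-270 ; side crop: x 150-250,y 105-215
A=cv2.resize(a[160:270,375:475],None,fx=4,fy=4,interpolation=cv2.INTER_CUBIC)
B=cv2.resize(b[105:215,150:250],None,fx=4,fy=4,interpolation=cv2.INTER_CUBIC)
cv2.imwrite('pics/c1.png',np.hstack([A,B]))
A=cv2.resize(a[165:285,225:365],None,fx=4,fy=4,interpolation=cv2.INTER_CUBIC)
cv2.imwrite('pics/c2.png',A)
E
```

```text
(no output)
```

View pics/c1.png

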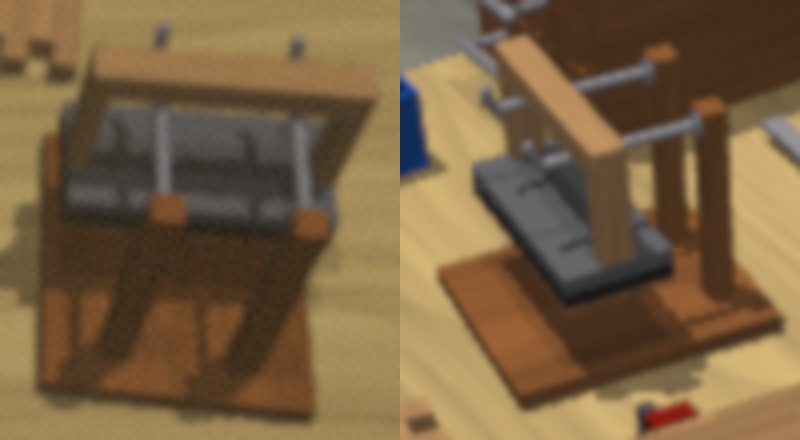

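View pics/c2.png

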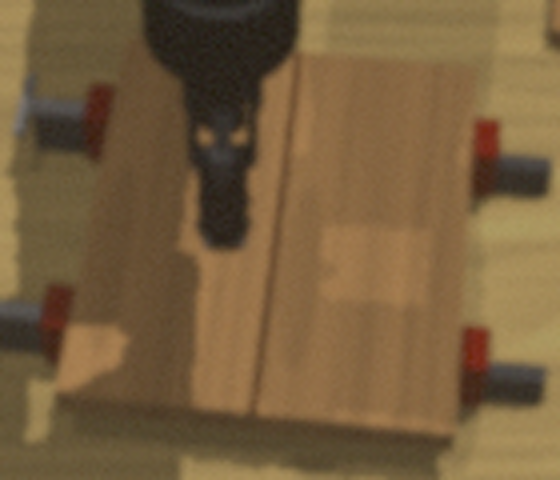

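The float's bar top shows in both crops: scene crop corners ~(95,46), (378,76), (375,100), (93,73); side crop ~(497,40), (525,35), (627,145), (597,158). The panel's seam runs (298,55)→(255,413) in its crop, with corners ~(475,65), (450,435), (57,393).

```bash
cat > fit.py <<'E'
from h import *
from scipy.optimize import least_squares as LS
def fit(pts,x0):
    def w(p,q): c,s=np.cos(p[2]),np.sin(p[2]); return [p[0]+c*q[0]-s*q[1],p[1]+s*q[0]+c*q[1],q[2]]
    f=lambda p:np.concatenate([proj(n,w(p,q))-uv for n,q,uv in pts])
    r=LS(f,x0,loss='soft_l1'); return r.x,r.fun.round(1)
E
python3 - <<'E'
from fit import *
s=lambda u,v:np.array([375+u/4,160+v/4]); d=lambda u,v:np.array([150+(u-400)/4,105+v/4])
z=.188;X=.013;Y=.0825
P=[('scene',(-X,-Y,z),s(95,46)),('scene',(-X,Y,z),s(378,76)),('scene',(X,Y,z),s(375,100)),('scene',(X,-Y,z),s(93,73)),
('side',(-X,Y,z),d(497,40)),('side',(X,Y,z),d(525,35)),('side',(X,-Y,z),d(627,145)),('side',(-X,-Y,z),d(597,158))]
for sel in(P[:4],P[4:],P): print(*fit(sel,[.6,.4,0]))
# foot: x from -0.160 to ~+.02?, use corners separately at z=.016
for n,uv in(('scene',s(38,388)),('scene',s(312,415)),('side',d(438,268)),('side',d(525,398)),('side',d(782,318))): print(onz(n,*uv,.016).round(3))
# posts tops z .172 scene
print('tips',tri('scene',s(162,30),'side',d(0+543,150)),onz('scene',*s(162,30),.18).round(3),onz('scene',*s(297,43),.18).round(3),onz('side',*d(487,92),.18).round(3),onz('side',*d(535,150),.18).round(3))
p=lambda u,v:np.array([225+u/4,165+v/4]); e=lambda u,v:np.array([u,v])*.7
z=.052
Q=[('scene',(-.14,.12,z),p(475,65)),('scene',(.14,.12,z),p(450,435)),('scene',(.14,-.12,z),p(57,393)),('scene',(-.14,0,z),p(298,55)),('scene',(.14,0,z),p(255,413)),
('side',(-.14,.12,z),e(285,318)),('side',(.14,.12,z),e(418,268)),('side',(.14,-.12,z),e(490,342)),('side',(-.14,-.12,z),e(345,398)),('side',(-.14,0,z),e(313,352))]
for sel in(Q[:5],Q[5:],Q): print(*fit(sel,[.6,0,0]))
print(manip.get_obs())
E
```

```text
[ 0.52808484  0.35783299 -0.14525569] [-0.6 -1.1 -0.2 -1.1  1.5  1.5 -0.1  0.6]
[ 0.52392035  0.350837   -0.10801879] [-0.9  0.7  0.9 -0.3  0.9  0.2 -0.9 -0.4]
[ 0.5268672   0.35672722 -0.12234165] [-1.3 -0.9 -1.  -2.2  1.   0.5 -0.5  0.9 -0.6 -0.6  1.2 -1.6  0.3 -1.1
 -1.5 -1.7]
[0.64  0.257 0.016]
[0.66  0.424 0.016]
[0.461 0.446 0.016]
[0.438 0.277 0.016]
[0.63  0.25  0.016]
tips [0.48863676 0.32091348 0.17542183] [0.488 0.324 0.18 ] [0.498 0.403 0.18 ] [0.491 0.391 0.18 ] [0.481 0.31  0.18 ]
[ 0.55152834  0.03285068 -0.11898108] [ 0.1  0.3  1.4 -0.2 -0.8  0.2  0.1 -1.1 -0.4  0.2]
[ 0.55053314  0.02682221 -0.12786634] [-1.2 -4.6  0.6 -1.3  1.6 -0.4 -0.   1.5 -0.6  0.7]
[ 0.551744    0.03096461 -0.12170875] [-0.5  0.4  0.4  0.  -1.7  0.2 -0.4 -1.  -1.4  0.3 -1.8 -5.3 -0.4 -2.3
  0.9 -1.9 -0.1  0.3 -1.  -0.3]
{'time_s': 0.1, 'joints': array([-8.25941199e-02,  1.24437666e-01,  1.65156622e+00, -3.31027647e-05,
        1.36749509e+00, -8.25656829e-02]), 'joint_vel': array([-0.00286833, -0.00211667, -0.00411468, -0.00157271,  0.00092969,
       -0.00101152]), 'tau': array([ 9.10699127e-04, -4.24935150e+01, -3.66653323e+01, -1.21150126e-05,
        3.93052323e-03, -1.30700494e-05]), 'position': array([ 6.49766562e-01, -9.24251555e-06,  4.03560052e-01]), 'orientation': array([-3.13969016e+00, -1.24919670e-04,  1.57077449e+00]), 'contact_force': array([ 0.67304164,  0.50820882, -0.02851977]), 'torque': array([ 0.03188372, -0.02388537, -0.02674752]), 'grip_force': 0.0, 'width': 1.0016505259636148}
```

Both views agree. Bar ≈ (0.527, 0.357), yaw ≈ -0.125. Panel centre ≈ (0.5515, 0.032), yaw ≈ -0.12. Moving to hover above the bar.

>>> apply_moves(rows=[[[-0.08,0.25,0,0,0,-0.04],[-0.16,0.5,0,0,0,-0.08],[-0.24,0.75,0,0,0,-0.12],[-0.3,1,0,0,0,-0.159]]], claw=0, force=100)

```text
time_s: 0.43
position: [0.6193, 0.1008, 0.404]
orientation: [-3.14, 0.0, 1.444]
contact_force: [-0.2, 0.6, -0.3]
width: 1.0
grip_force: 0.0
```

>>> apply_moves(rows=[[[-0.09,0.25,0,0,0,0],[-0.17,0.5,0,0,0,0],[-0.26,0.75,0,0,0,0],[-0.35,1,0,0,0,0]]])

```text
time_s: 0.77
position: [0.5843, 0.2011, 0.4041]
orientation: [-3.141, 0.0, 1.446]
contact_force: [0.1, -0.0, 0.2]
width: 1.001
grip_force: 0.0
```

>>> apply_moves(rows=[[[-0.09,0.25,0,0,0,0],[-0.17,0.5,0,0,0,0],[-0.26,0.75,0,0,0,0],[-0.35,1,0,0,0,0]]])

```text
time_s: 1.1
position: [0.5493, 0.3011, 0.4041]
orientation: [-3.141, 0.001, 1.446]
contact_force: [0.1, -0.1, 0.2]
width: 1.0
grip_force: 0.0
```

>>> apply_moves(rows=[[[-0.1,0.2,0,0,0,0],[-0.2,0.4,0,0,0,0],[-0.23,0.57,0,0,0,0],[-0.23,0.57,0,0,0,0],[-0.23,0.57,0,0,0,0],[-0.23,0.57,0,0,0,0]]])

```text
time_s: 1.6
position: [0.5271, 0.3566, 0.4042]
orientation: [-3.141, 0.001, 1.446]
contact_force: [0.7, 0.5, -0.2]
width: 1.0
grip_force: 0.0
```

```bash
python3 - <<'E'
from h import *
d=grab('wrist','w1'); cv2.imwrite('pics/w1_b.png',cv2.resize(d['color'],(800,600),interpolation=cv2.INTER_CUBIC)); print(d['T'].round(3).tolist()); o=manip.get_obs(); print(o['position'],o['orientation'],o['time_s'])
E
```

```text
[[0.992, -0.119, -0.037, 0.535], [-0.124, -0.953, -0.278, 0.425], [-0.002, 0.28, -0.96, 0.374], [0.0, 0.0, 0.0, 1.0]]
[0.52723577 0.35629498 0.40434905] [-3.14121236e+00  6.68627201e-04  1.44516869e+00] 1.65
```

View pics/w1_b.png

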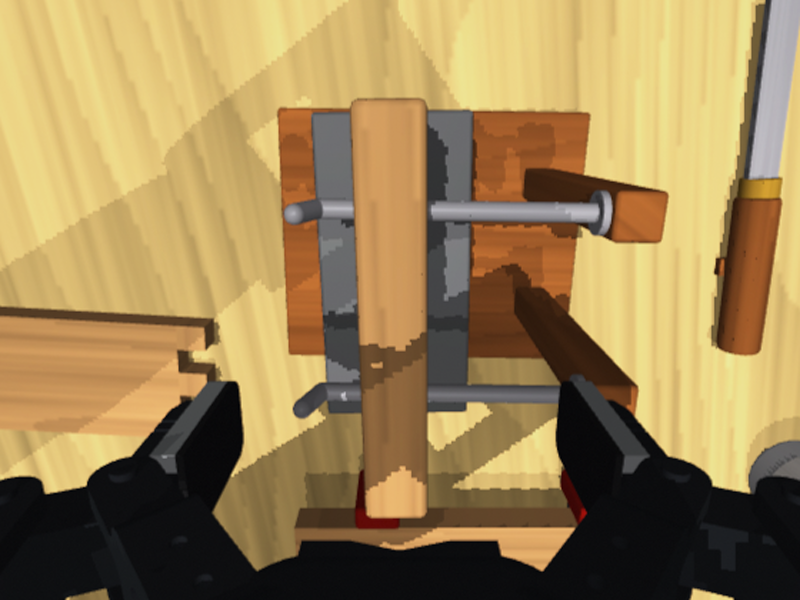

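The wrist view shows the bar between the open fingers. Its top corners are ~(351,101), (427,101), (428,517), (366,517), and the prong tips are ~(293,214) and (303,410).

```bash
python3 - <<'E'
from fit import *
e=lambda u,v:np.array([u,v])*.7
z=.188;X=.013;Y=.0825
P=[('w1',(-X,Y,z),e(351,101)),('w1',(X,Y,z),e(427,101)),('w1',(X,-Y,z),e(428,517)),('w1',(-X,-Y,z),e(366,517))]
print(*fit(P,[.53,.357,-.12]))
print(onz('w1',*e(293,214),.18),onz('w1',*e(303,410),.18))
for u,v in((351,101),(427,101),(428,517),(366,517)):print(onz('w1',*e(u,v),.188))
E
```

```text
[ 0.52417757  0.35556348 -0.10998162] [-1.1 -0.4  1.2 -1.3  0.2  3.3 -0.2  3.8]
[0.49351592 0.40371551 0.18      ] [0.48330725 0.32522328 0.18      ]
[0.52080076 0.43874847 0.188     ]
[0.54555621 0.43564045 0.188     ]
[0.52816053 0.2744352  0.188     ]
[0.50272238 0.27758915 0.188     ]
```

>>> apply_moves(rows=[[[-0.03,0,-0.2,0,0,0.015],[-0.03,0,-0.4,0,0,0.015],[-0.03,0,-0.6,0,0,0.015],[-0.03,0,-0.76,0,0,0.015],[-0.03,0,-0.76,0,0,0.015],[-0.03,0,-0.76,0,0,0.015]]])

```text
time_s: 2.15
position: [0.5241, 0.356, 0.3277]
orientation: [-3.14, 0.002, 1.456]
contact_force: [1.6, -0.0, 0.1]
width: 0.999
grip_force: 0.0
```

>>> apply_moves(rows=[[[0,0,0,0,0,0],[0,0,0,0,0,0],[0,0,0,0,0,0],[0,0,0,0,0,0],[0,0,0,0,0,0],[0,0,0,0,0,0],[0,0,0,0,0,0],[0,0,0,0,0,0],[0,0,0,0,0,0],[0,0,0,0,0,0],[0,0,0,0,0,0],[0,0,0,0,0,0]]], claw=1, force=90)

```text
time_s: 3.15
position: [0.5242, 0.3572, 0.3298]
orientation: [3.14, -0.001, 1.458]
contact_force: [-0.5, -0.0, 5.1]
width: 0.289
grip_force: 88.8
```

>>> apply_moves(rows=[[[0,0,0.05,0,0,0],[0,0,0.12,0,0,0],[0,0,0.2,0,0,0],[0,0,0.28,0,0,0],[0,0,0.35,0,0,0],[0,0,0.35,0,0,0],[0,0,0.35,0,0,0],[0,0,0.35,0,0,0],[0,0,0.35,0,0,0],[0,0,0.35,0,0,0]]])

```text
time_s: 3.98
position: [0.5239, 0.3569, 0.363]
orientation: [-3.141, 0.001, 1.458]
contact_force: [0.9, 0.6, -3.4]
width: 0.287
grip_force: 88.4
```

```bash
python3 - <<'E'
from h import *
a=grab('scene','s2')['color'][130:270,365:505]; b=grab('side','d2')['color'][75:215,150:290]
cv2.imwrite('pics/lift.png',cv2.resize(np.hstack([a,b]),(800,400),interpolation=cv2.INTER_CUBIC))
E
```

```text
(no output)
```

View pics/lift.png

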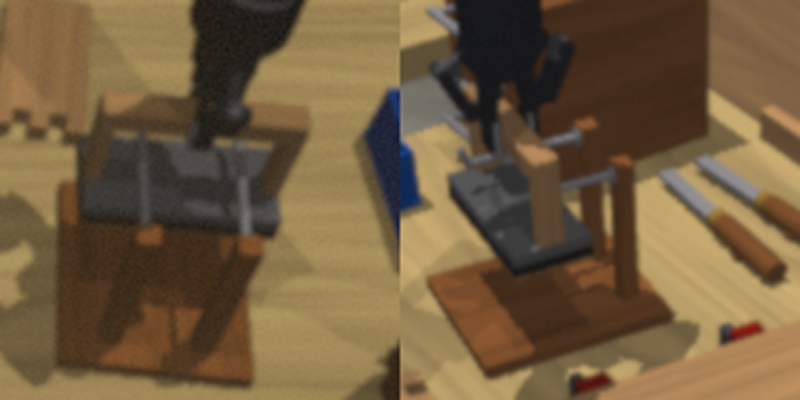

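The float is held level, with the bar about 33 mm clear above the prongs. Now drawing it off over the tips.

>>> apply_moves(rows=[[[-0.1,0.012,0,0,0,0],[-0.25,0.03,0,0,0,0],[-0.4,0.05,0,0,0,0],[-0.55,0.07,0,0,0,0],[-0.7,0.088,0,0,0,0]]])

```text
time_s: 4.5
position: [0.4523, 0.3659, 0.3637]
orientation: [-3.141, 0.0, 1.458]
contact_force: [-1.3, -0.0, -2.1]
width: 0.284
grip_force: 88.6
```

>>> apply_moves(rows=[[[-0.15,0.018,0,0,0,0],[-0.3,0.037,0,0,0,0],[-0.45,0.055,0,0,0,0],[-0.55,0.068,0,0,0,0],[-0.55,0.068,0,0,0,0],[-0.55,0.068,0,0,0,0]]])

```text
time_s: 5.0
position: [0.3985, 0.3727, 0.364]
orientation: [3.141, -0.0, 1.459]
contact_force: [-0.1, 0.7, -3.7]
width: 0.29
grip_force: 88.8
```

>>> apply_moves(rows=[[[0,-0.2,0.05,0,0,0],[0,-0.45,0.1,0,0,0],[0,-0.7,0.15,0,0,0],[0,-1,0.2,0,0,0]]])

```text
time_s: 5.33
position: [0.3995, 0.2719, 0.3841]
orientation: [3.141, -0.0, 1.458]
contact_force: [0.8, -0.6, -3.2]
width: 0.291
grip_force: 88.8
```

>>> apply_moves(rows=[[[0.03,-0.3,0,0,0,0],[0.07,-0.6,0,0,0,0],[0.1,-0.8,0,0,0,0],[0.13,-1,0,0,0,0],[0.13,-1,0,0,0,0],[0.13,-1,0,0,0,0],[0.13,-1,0,0,0,0]]])

```text
time_s: 5.92
position: [0.4124, 0.1726, 0.3839]
orientation: [3.141, -0.001, 1.457]
contact_force: [-0.7, -0.0, -3.6]
width: 0.292
grip_force: 88.8
```

```bash
python3 - <<'E'
from h import *
a=grab('scene','s3')['color'][165:285,215:375]; b=grab('side','d3')['color'][170:290,190:350]
cv2.imwrite('pics/pan.png',np.vstack([cv2.resize(x,None,fx=2.5,fy=2.5,interpolation=cv2.INTER_CUBIC) for x in (a,b)]))
E
```

```text
(no output)
```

View pics/pan.png

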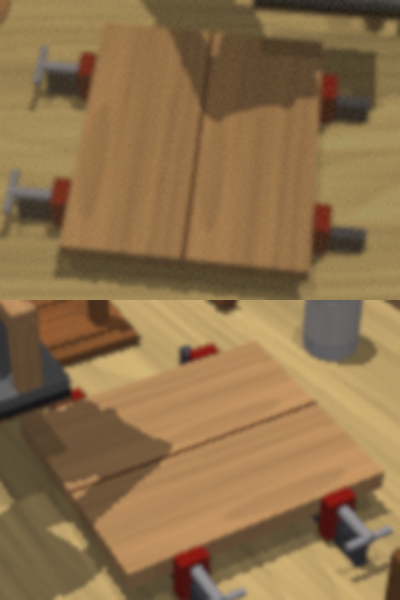

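The panel is now clear to see. Scene crop: corners (103,25), (325,42), (307,270), (60,246), seam (212,33)→(183,260). Side crop: seam (73,492)→(317,402), corners (258,341), (383,472), (128,572).

```bash
python3 - <<'E'
from fit import *
s=lambda u,v:np.array([215+u/2.5,165+v/2.5]); d=lambda u,v:np.array([190+u/2.5,170+(v-300)/2.5])
z=.052
Q=[('s3',(-.14,-.12,z),s(103,25)),('s3',(-.14,.12,z),s(325,42)),('s3',(.14,.12,z),s(307,270)),('s3',(.14,-.12,z),s(60,246)),('s3',(-.14,0,z),s(212,33)),('s3',(.14,0,z),s(183,260)),
('d3',(.14,.12,z),d(258,341)),('d3',(.14,-.12,z),d(383,472)),('d3',(-.14,-.12,z),d(128,572)),('d3',(.14,0,z),d(317,402)),('d3',(-.14,0,z),d(73,492))]
for sel in(Q[:6],Q[6:],Q):
    p,r=fit(sel,[.55,.03,-.12]); print(p.round(4),r); c,t=np.cos(p[2]),np.sin(p[2])
    for a in(-.14,-.11,.11): print((p[0]+a*c).round(4),(p[1]+a*t).round(4))
E
```

```text
[ 0.5523  0.0332 -0.1227] [ 0.1 -1.  -0.8  0.1  1.1  1.  -0.5  0.2  0.1 -0.3  0.1 -0.2]
0.4134 0.0504
0.4431 0.0467
0.6615 0.0198
[ 0.551   0.0286 -0.1296] [-0.2 -0.4  1.  -0.2 -0.1  0.7  0.3 -0.1 -1.  -0.3]
0.4122 0.0467
0.4419 0.0428
0.6601 0.0144
[ 0.5522  0.0317 -0.1259] [-0.3 -1.1 -1.2  0.2  0.2  1.1 -1.3 -0.  -0.3 -0.3 -0.8 -0.3 -0.8 -1.2
  0.6 -1.3 -0.2 -0.3 -0.2 -1.  -1.2 -1.1]
0.4133 0.0493
0.4431 0.0455
0.6613 0.0179
```

>>> apply_moves(rows=[[[0.07,-0.25,0,0,0,-0.005],[0.14,-0.5,0,0,0,-0.01],[0.21,-0.75,0,0,0,-0.015],[0.25,-1,0,0,0,-0.015]]])

```text
time_s: 6.35
position: [0.4374, 0.0725, 0.3838]
orientation: [3.141, -0.0, 1.448]
contact_force: [0.4, 0.7, -2.7]
width: 0.291
grip_force: 88.9
```

>>> apply_moves(rows=[[[0.06,-0.27,0,0,0,0],[0.06,-0.27,-0.2,0,0,0],[0.06,-0.27,-0.4,0,0,0],[0.06,-0.27,-0.55,0,0,0],[0.06,-0.27,-0.66,0,0,0],[0.06,-0.27,-0.66,0,0,0],[0.06,-0.27,-0.66,0,0,0],[0.06,-0.27,-0.66,0,0,0],[0.06,-0.27,-0.66,0,0,0],[0.06,-0.27,-0.66,0,0,0]]])

```text
time_s: 7.18
position: [0.4434, 0.0458, 0.3191]
orientation: [3.139, -0.0, 1.446]
contact_force: [-0.8, 0.1, -2.9]
width: 0.287
grip_force: 88.9
```

>>> apply_moves(rows=[[[0,0,-0.03,0,0,0],[0,0,-0.06,0,0,0],[0,0,-0.06,0,0,0],[0,0,-0.06,0,0,0],[0,0,-0.06,0,0,0],[0,0,-0.06,0,0,0]]])

```text
time_s: 7.68
position: [0.443, 0.0455, 0.3118]
orientation: [3.142, -0.0, 1.446]
contact_force: [0.5, -0.7, -3.1]
width: 0.291
grip_force: 89.0
```

>>> apply_moves(rows=[[[0,0,-0.02,0,0,0],[0,0,-0.03,0,0,0],[0,0,-0.03,0,0,0],[0,0,-0.03,0,0,0],[0,0,-0.03,0,0,0],[0,0,-0.03,0,0,0]]])

```text
time_s: 8.18
position: [0.4432, 0.0455, 0.3092]
orientation: [3.141, -0.0, 1.446]
contact_force: [0.3, 0.0, 0.4]
width: 0.293
grip_force: 89.6
```

>>> apply_moves(rows=[[[0,0,-0.01,0,0,0],[0,0,-0.014,0,0,0],[0,0,-0.014,0,0,0],[0,0,-0.014,0,0,0],[0,0,-0.014,0,0,0],[0,0,-0.014,0,0,0]]])

```text
time_s: 8.68
position: [0.4432, 0.0456, 0.3077]
orientation: [3.141, -0.0, 1.446]
contact_force: [0.6, -0.7, 3.7]
width: 0.29
grip_force: 89.7
```

>>> apply_moves(rows=[[[0.03,-0.004,0,0,0,0],[0.08,-0.01,0,0,0,0],[0.13,-0.016,0,0,0,0],[0.18,-0.023,0,0,0,0],[0.23,-0.029,0,0,0,0],[0.28,-0.035,0,0,0,0],[0.33,-0.042,0,0,0,0],[0.38,-0.048,0,0,0,0],[0.43,-0.054,0,0,0,0],[0.48,-0.061,0,0,0,0]]])

```text
time_s: 9.52
position: [0.4907, 0.0396, 0.3068]
orientation: [-3.138, -0.0, 1.446]
contact_force: [-4.7, 1.1, 5.5]
width: 0.289
grip_force: 90.0
```

>>> apply_moves(rows=[[[0.05,-0.006,0.004,0,0,0],[0.1,-0.013,0.007,0,0,0],[0.15,-0.019,0.007,0,0,0],[0.2,-0.025,0.007,0,0,0],[0.25,-0.032,0.007,0,0,0],[0.3,-0.038,0.007,0,0,0],[0.35,-0.044,0.007,0,0,0],[0.4,-0.051,0.007,0,0,0],[0.45,-0.057,0.007,0,0,0],[0.5,-0.063,0.007,0,0,0]]])

```text
time_s: 10.35
position: [0.5415, 0.0331, 0.3079]
orientation: [-3.141, 0.0, 1.446]
contact_force: [-3.7, 0.2, 3.3]
width: 0.288
grip_force: 90.0
```

>>> apply_moves(rows=[[[0.05,-0.006,0,0,0,0],[0.1,-0.013,0,0,0,0],[0.15,-0.019,0,0,0,0],[0.2,-0.025,0,0,0,0],[0.25,-0.032,0,0,0,0],[0.3,-0.038,0,0,0,0],[0.35,-0.044,0,0,0,0],[0.4,-0.051,0,0,0,0],[0.45,-0.057,0,0,0,0],[0.5,-0.063,0,0,0,0]]])

```text
time_s: 11.18
position: [0.5915, 0.0268, 0.308]
orientation: [-3.142, 0.0, 1.446]
contact_force: [-3.1, 0.1, 4.3]
width: 0.292
grip_force: 90.0
```

>>> apply_moves(rows=[[[0.05,-0.006,0,0,0,0],[0.1,-0.013,0,0,0,0],[0.15,-0.019,0,0,0,0],[0.2,-0.025,0,0,0,0],[0.25,-0.032,0,0,0,0],[0.3,-0.038,0,0,0,0],[0.35,-0.044,0,0,0,0],[0.4,-0.051,0,0,0,0],[0.45,-0.057,0,0,0,0],[0.5,-0.063,0,0,0,0]]])

```text
time_s: 12.02
position: [0.6415, 0.0205, 0.308]
orientation: [-3.142, 0.0, 1.446]
contact_force: [-3.8, 0.5, 4.2]
width: 0.29
grip_force: 90.0
```

Finishing the last 20 mm, then settling.

>>> apply_moves(rows=[[[0.05,-0.006,0,0,0,0],[0.1,-0.013,0,0,0,0],[0.15,-0.019,0,0,0,0],[0.2,-0.025,0,0,0,0],[0.2,-0.025,0,0,0,0],[0.2,-0.025,0,0,0,0],[0.2,-0.025,0,0,0,0]]])

```text
time_s: 12.6
position: [0.6616, 0.0179, 0.3085]
orientation: [3.138, -0.0, 1.446]
contact_force: [1.1, -0.1, 2.1]
width: 0.291
grip_force: 89.8
```

```bash
python3 - <<'E'
from h import *
a=grab('scene','s4')['color'][165:305,215:375]; b=grab('side','d4')['color'][130:290,190:350]
cv2.imwrite('pics/end.png',np.hstack([cv2.resize(x,(400,400),interpolation=cv2.INTER_CUBIC) for x in (np.pad(a,((0,20),(0,0),(0,0))),b)]))
print(manip.get_obs()['position'])
for q in((.14,.12),(.14,0),(.14,-.12)): 
    c,s=np.cos(-.1245),np.sin(-.1245); u=proj('s4',[.5522+c*q[0]-s*q[1],.032+s*q[0]+c*q[1],.052]); print((u-[215,165])*2.5)
E
```

```text
[0.66146163 0.01799815 0.30859415]
[308.04542327 272.62759482]
[181.60497761 259.25775489]
[ 57.14810085 246.09765796]
```

View pics/end.png

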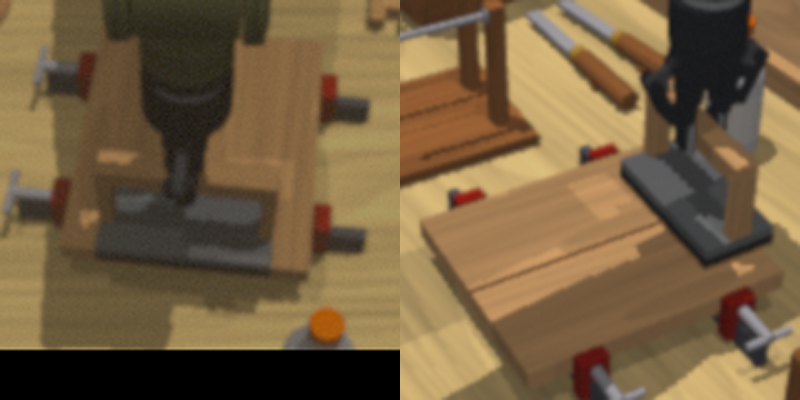

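The float lies flat, covering the far end of the seam (sole edge ~(97,255)–(272,272) in the scene crop). Letting go and retreating upward.

>>> apply_moves(rows=[[[0,0,0.01,0,0,0],[0,0,0.01,0,0,0],[0,0,0.01,0,0,0]]])

```text
time_s: 12.95
position: [0.661, 0.0181, 0.309]
orientation: [3.141, 0.0, 1.446]
contact_force: [2.1, -0.9, 1.4]
width: 0.288
grip_force: 89.7
```

>>> apply_moves(rows=[[[0,0,0,0,0,0],[0,0,0,0,0,0],[0,0,0,0,0,0],[0,0,0,0,0,0],[0,0,0,0,0,0],[0,0,0,0,0,0],[0,0,0,0,0,0],[0,0,0,0,0,0],[0,0,0,0,0,0],[0,0,0,0,0,0],[0,0,0,0,0,0],[0,0,0,0,0,0]]], claw=0)

```text
time_s: 13.95
position: [0.661, 0.0181, 0.309]
orientation: [-3.142, -0.0, 1.446]
contact_force: [-0.8, 0.5, 0.4]
width: 1.001
grip_force: 0.0
```

>>> apply_moves(rows=[[[0,0,0.05,0,0,0],[0,0,0.15,0,0,0],[0,0,0.3,0,0,0],[0,0,0.5,0,0,0],[0,0,0.7,0,0,0],[0,0,1,0,0,0],[0,0,1,0,0,0],[0,0,1,0,0,0],[0,0,1,0,0,0],[0,0,1,0,0,0]]])

```text
time_s: 14.78
position: [0.6607, 0.0181, 0.4081]
orientation: [-3.14, 0.0, 1.446]
contact_force: [0.8, -0.1, 0.2]
width: 1.001
grip_force: 0.0
```

```bash
python3 - <<'E'
from h import *
a=grab('scene','s5')['color']; b=grab('side','d5')['color']
cv2.imwrite('pics/fin.png',cv2.resize(np.hstack([a,b]),(800,300),interpolation=cv2.INTER_AREA))
E
```

```text
(no output)
```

View pics/fin.png

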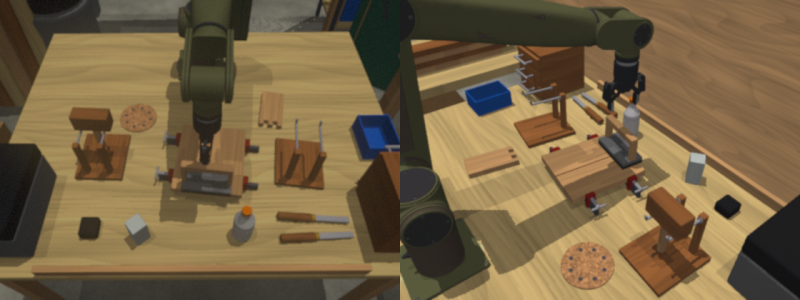

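The float rests flat at the far end ((207,183) in the scene half), the gripper is clear above it, and the mallet still hangs on its hook at (92,118).

```bash
python3 -c "
from station import manip
print(manip.close_job())"
```

```text
the job is handed in; nothing more can be done
None
```

I lifted the float off its hook, swept it along the seam with light pressure and left it released, lying flat at the far end. The mallet still hangs on its hook, and I handed the job in at about 15 s; no verdict came back.

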